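Fit the keyed sanding drum on the spindle

ROBOT

A 6-joint arm with a two-finger parallel gripper is mounted at the origin on the work surface. World frame = base frame: x ahead of the robot, y to its left, z up, the work surface at z = 0. Lengths are in m, angles in rad, forces in N, time in s.
With the tool pointing down it reaches from about 0.25 to 0.725 m from the base axis. Payload 4 kg.
Tool frame: the origin (TCP) lies on the centre line of the jaws, within the pads' length; the fingertips stand 25 mm ahead of it and the grasp point (between the pads) lies 6 mm ahead of it; x points along the fingers, y is the direction in which the jaws open and shut, and the axes are right-handed (so a half turn about x gives the same grasp; the last joint's range is limited). The gripper opens to 85 mm and grips with 20 to 120 N. Pads are 22 mm wide; open, the fingers measure 114 mm over their backs; the gripper's body (76 mm by 85 mm) begins 54 mm behind the grasp point. The pads swing forward as they close: fully open they stand 13 mm farther back than shut.
Start: joints at [-1.109, 0.241, 0.005, 1.335, 0, 1.571], TCP at [0.223, -0.448, 0.256] pointing down, gripper open.
Joint ranges: [-2.72, 2.72], [-1.05, 1.87], [-1.09, 1.28], [-1.99, 2.15], [-1.42, 1.44], [-3.14, 3.14]. Speed limits (rad/s): [2.79, 2.79, 3.14, 3.14, 3.14, 3.14].

INTERFACE

Orientations are given as a rotation vector (axis times angle).
In Python, from plant import ctrl, get_image, calibration, workorder, finder gives the robot as it stands.
- The arm moves only by the tool step_arm, never from a script. Its argument "series" is a list of rows, each an object with "dp": the shift along the tool's x, y, z in m, a list of three; "yaw": the turn about the tool's x in rad; "jaw": the closure, from -1 (fully open) to 1 (shut). In form: [{"dp": [dx, dy, dz], "yaw": yaw, "jaw": jaw}, ...]. A call has 1 to 5 rows; each row is the pose to reach, as a shift and turn from the pose commanded when the call began, along the tool's axes at that moment; what a row does not reach only later rows make up. A row lasts 1/10 s, in which the tool goes at most 50 mm and 8.59 degrees, less where a joint would pass 70% of its speed; a pose out of reach is approached as far as the arm can. A call with a gripper value outside its range is refused whole. The fingers move at their own pace and stop on an object; the grip force is fixed at half the most. Time passes only in rows, so rows that repeat a pose let the fingers close. It gives the time, the measured TCP pose, the force and the opening at its end, in the units of the state.
- ctrl.read_state(): the state, without advancing time (a new reading comes with each control period).
- get_image(name): name is "scene" or "side" or "wrist"; returns (picture, depth): 480x640x3 uint8, red, green, blue; 480x640 float32, m along the optical axis (not along the pixel's ray), 0 where there is no reading.
- calibration(name): a dict with "K" (3x3 intrinsics, pixels), "extrinsics" (4x4, takes a point from camera to world coordinates). Camera axes: x right, y down, z forward; pixel columns grow to the right and rows downward; lengths in m; the calibration is good to about 2 mm. A picture is of the moment at which its call begins: read the wrist's pose just before it. calibration takes no time and is no camera call; for the wrist camera it gives the pose at the moment of the call.
- workorder.sign_off(): hands the job in, once; it reports no verdict.
Trained networks look in the newest picture that a camera, given by its name, has taken for a name from the list of things; names that differ only in an ending like _2 or _b are one class to them, and where a whole thing is asked for, a point or a joint stands for the part that bears it (a point fixed in the world has none). Each returns a list of dicts, best first, with "conf" (0 to 1); they miss things now and then, are a little off and sometimes report something else, mostly with a low value. They report only what shows in the picture. A call takes as long as a camera call. They do not tell look-alikes from the thing itself.
- finder.search_frame(camera, query): "rect" ([left, top, right, bottom] in pixels, round what is visible of it).
- finder.trace(camera, query): "pixels" (480x640 bool, what is visible of it) and "rect" ([left, top, right, bottom] in pixels, round what is visible of it).
- finder.tip_of(camera, query): "centre" ([column, row] in pixels: a listed point, or the origin of a listed thing).
The state is a dict: "time_s": time; "joint_pos": joint angles; "qd": joint speeds; "joint_torque": joint torques, N m; "eef_pos": TCP position; "orientation": TCP orientation; "force": force on the tool from outside, world axes, zero at the start; "wrist_torque": the same for the moment, N m; "opening": finger opening in m.
Only numpy, scipy, OpenCV 4.12 (cv2) and the standard library are available. Lean on these libraries where they do the work, as an engineer would, in place of code of your own. Each camera call takes 0.05 s, during which the arm holds its last target.

TASK

Fit the sanding drum that has the two keyways onto the keyed spindle of the bench sander: keep it the same way up, turn it until its keyways line up with the keys, slide it fully down onto the flange, let go and move clear. Leave the slim drum and the felt wheel where they stand.

Things in the scene. Friction and masses are not known exactly. Their poses are not given: they have to be found in the camera images.
- drum: keyed sanding drum, loose, upright on the bench: brown sleeve 54 mm in diameter, 55 mm tall, aluminium core, 0.15 to 0.31 kg. Through bore along z: a 23 mm hole with two opposite keyways 15 mm wide, a slot 39 mm long overall along its x axis (a half turn gives the same fit). Origin: centre of the underside; z up. Grip it across the outside at any yaw.
- seat (a point): bench sander (fixed, 240 x 220 mm housing) at its flange: centre of the flange's top, on the spindle axis, 60 mm above the bench; z up, x along the keys. The steel spindle does not turn: 14 mm thick, tapered to a tip 62 mm above this point. Two opposite brass keys, 7 mm wide, reach 15 mm out from the axis and 37 mm up; the keyways pass them up to 15 degrees off.
- slim: bystander: a slimmer, taller abrasive drum, 42 mm in diameter and 80 mm tall, plain 17 mm round bore, standing loose. Origin: centre of the underside.
- wheel: bystander: a flat pale felt wheel, 90 mm in diameter and 28 mm tall, plain 17 mm round bore, lying loose. Origin: centre of the underside.
Mind the look-alikes: they are no part of the job. What is shaped like the drum but purple, red or turquoise is not meant.

How it is judged:
At the end, for the whole second after the job is handed in: The keyed drum stands still and upright (within 0.1 rad) on the spindle, its underside within 4 mm of the flange, its axis within 10 mm of the spindle's and its keyways over the keys (within 0.4 rad) (z of drum in the frame of seat between -0.004 and 0.004 m and horizontal distance between drum and seat below 0.01 m and angle between the x axis of drum and the x axis of seat, either way round below 0.4 rad and angle between drum's own z axis and vertical below 0.1 rad and linear speed of drum below 0.02 m/s); the robot touches nothing.
It fails at once if the slim drum is moved more than 30 mm (distance of slim from where it was at the start of the episode above 0.03 m).
It fails at once if the felt wheel is moved more than 30 mm (distance of wheel from where it was at the start of the episode above 0.03 m).
It also fails if it takes over 38 s, if anything falls off the work surface, if the arm or the gripper's body presses on something with over 40 N, if the wrist force passes 120 N, or if a joint passes its speed limit or range.

## Working session

There is one attempt and no reset: what is moved stays moved. The work goes in short steps, Python scripts to look and compute and a tool call to move; the robot and the scene stay as the last step left them, time stands still between calls to the robot, and variables do not carry over. Pictures are saved under pics/ and viewed, and the job is handed in when it is done.

Besides the shell and the picture viewer there is one more tool, called after "Request:" as name(argument=value, ...) on one line, values as JSON. step_arm: Moves the arm, as the interface text tells. Its arguments: {"type":"object","properties":{"series":{"type":"array"}},"required":["series"]}

```bash
ls; mkdir -p pics
cat > h.py <<'E'
import numpy as np, cv2
from plant import ctrl, get_image, calibration, workorder, finder
def snap(cam,fn):
    cal=calibration(cam); im,d=get_image(cam)
    cv2.imwrite('pics/'+fn+'.png',im[:,:,::-1]); np.savez('pics/'+fn+'.npz',im=im,d=d,K=cal['K'],E=cal['extrinsics'])
    return im,d,np.array(cal['K']),np.array(cal['extrinsics'])
def cloud(d,K,E):
    v,u=np.mgrid[0:480,0:640]
    p=np.stack([(u-K[0,2])/K[0,0]*d,(v-K[1,2])/K[1,1]*d,d],-1)
    w=p@E[:3,:3].T+E[:3,3]; w[d<=0]=np.nan
    return w
E
python3 - <<'E'
from h import *
s=ctrl.read_state();print(s)
for c in ['scene','side','wrist']:
    im,d,K,E=snap(c,c+'0'); print(c,E[:3,3],E[:3,2],K[0,0])
    for q in ['drum','seat','slim','wheel']:
        try:
            f=finder.tip_of(c,q) if q=='seat' else finder.search_frame(c,q)
            print(q,[(round(x['conf'],2),np.round(x.get('rect',x.get('centre')))) for x in f])
        except Exception as e: print(q,e)
E
```

```text
pics
{'time_s': 0.0, 'joint_pos': array([-1.10899494e+00,  2.41428518e-01,  3.72564923e-03,  1.33519805e+00,
       -5.81487476e-06,  1.57082334e+00]), 'qd': array([-0.00063277, -0.00029869,  0.00016495,  0.00063364,  0.00118137,
        0.00045752]), 'joint_torque': array([-8.29135352e-04, -3.72323227e+01,  2.52405506e+01,  1.71891181e-02,
        1.58115367e-04, -1.35590730e-05]), 'eef_pos': array([ 0.22252155, -0.44710847,  0.25540569]), 'orientation': array([ 1.96492646,  0.4640962 , -1.96591039]), 'force': array([-0.48502302,  0.30967466,  0.19985552]), 'wrist_torque': array([0.03843322, 0.01414572, 0.0253708 ]), 'opening': 0.08592383554922023}
scene [0.96888415 0.31579215 0.67161864] [-0.49077654 -0.40471104 -0.77158756] 443.119805463632
drum [(0.97, array([252., 285., 288., 326.])), (0.81, array([200., 209., 234., 249.])), (0.72, array([300., 240., 329., 285.])), (0.63, array([246., 129., 268., 170.]))]
seat [(0.74, array([434., 325.]))]
slim [(0.77, array([245., 131., 265., 172.]))]
wheel [(0.94, array([312., 188., 358., 228.]))]
side [ 0.44702781 -0.9045002   0.77948561] [ 0.12737081  0.78037329 -0.61220438] 586.0755010061918
drum [(0.9, array([342., 264., 375., 303.])), (0.84, array([373., 298., 405., 340.])), (0.74, array([372., 228., 401., 267.])), (0.59, array([319., 233., 347., 272.]))]
seat [(0.79, array([309., 174.]))]
slim [(0.56, array([267., 342., 298., 395.]))]
wheel [(0.76, array([241., 265., 291., 310.]))]
wrist [ 0.2939877  -0.41444624  0.37453256] [-0.2724881  -0.13562535 -0.95255236] 409.0724930395246
drum []
seat []
slim []
wheel []
```

View pics/scene0.png

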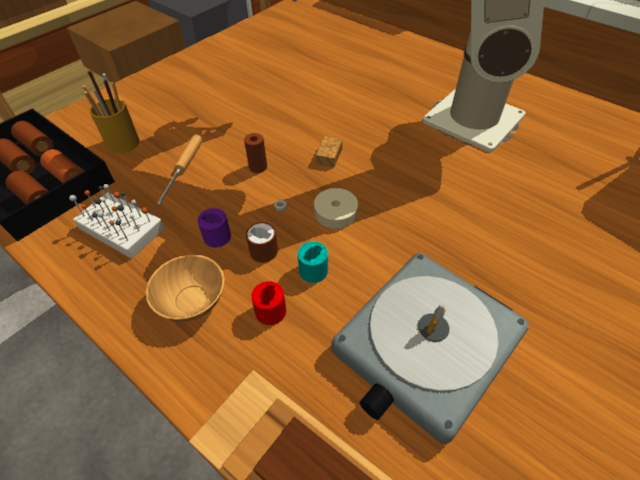

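View pics/side0.png

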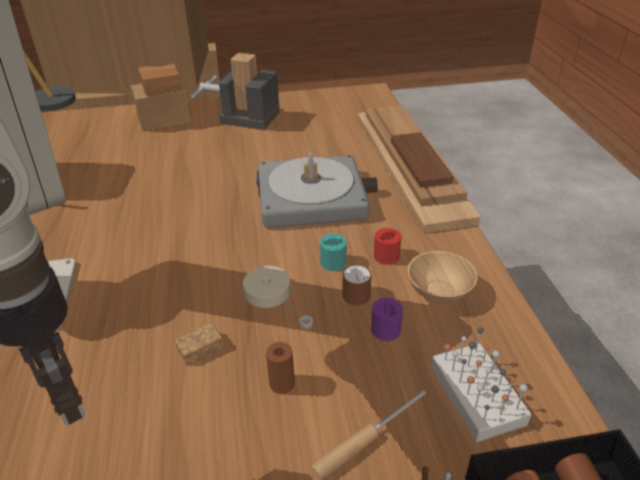

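Run:
```python
import cv2,numpy as np
a=cv2.imread('pics/scene0.png');b=cv2.imread('pics/side0.png')
o=np.hstack([cv2.resize(a[200:340,190:340],(400,373),interpolation=2),cv2.resize(b[220:350,310:420],(400,473),interpolation=2)[:373]])
cv2.imwrite('pics/crop0.png',o)
```

```text
(no output)
```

View pics/crop0.png

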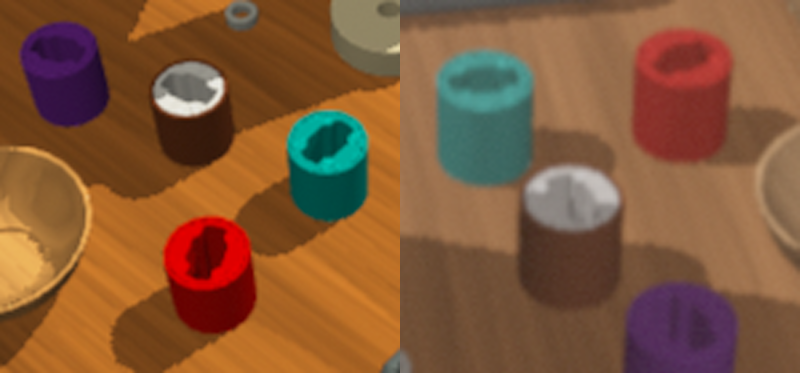

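In the scene view there are four drum-shaped things: purple (214,227), brown with an aluminium core (262,241), turquoise (313,261) and red (268,302). The brown one matches the description, and the crop confirms its brown sleeve, aluminium core and keyed slot. The sander spindle is at (434,325). Next I measure the positions.

Run:
```python
import numpy as np,cv2
from h import cloud
def circ(p):
    A=np.c_[2*p,np.ones(len(p))];x=np.linalg.lstsq(A,(p**2).sum(1),rcond=None)[0];return x[:2],np.sqrt(x[2]+x[0]**2+x[1]**2)
reg={'scene':dict(drum=(244,220,282,265),teal=(296,238,332,285),red=(250,280,290,328),purp=(195,206,235,250),slim=(240,128,270,175),wheel=(308,185,362,230),sander=(330,250,530,445),bowl=(140,250,230,325)),
'side':dict(drum=(340,264,374,304),teal=(318,233,349,272),red=(372,227,403,268),slim=(262,340,300,395),wheel=(238,264,294,308),purp=(370,297,405,340),sander=(250,150,380,230))}
for c in reg:
    z=np.load(f'pics/{c}0.npz');w=cloud(z['d'],z['K'],z['E'])
    for k,(a,b,e,f) in reg[c].items():
        p=w[b:f,a:e].reshape(-1,3);p=p[np.isfinite(p).all(1)];
        q=p[p[:,2]>0.012]
        zm=np.percentile(q[:,2],98); t=q[q[:,2]>zm-0.006]
        if k=='sander':
            print(c,k,'z',np.percentile(q[:,2],[50,90,98,100]),'xy',np.percentile(q[:,:2],[1,99],axis=0).round(3).tolist())
            s=q[q[:,2]>0.07]; print(' spindle pts',len(s),s.mean(0), np.median(s[s[:,2]>0.1],0)); continue
        (x,y),r=cv2.minEnclosingCircle(t[:,:2].astype(np.float32))
        print(c,k,'top',round(float(zm),3),len(t),'mec',round(x,3),round(y,3),round(r,3),'dist',round(np.hypot(x,y),3))
```

```text
scene drum top 0.058 419 mec 0.642 -0.11 0.028 dist 0.651
scene teal top 0.058 459 mec 0.616 -0.006 0.028 dist 0.616
scene red top 0.058 539 mec 0.729 -0.008 0.027 dist 0.729
scene purp top 0.057 394 mec 0.674 -0.206 0.028 dist 0.705
scene slim top 0.083 189 mec 0.478 -0.291 0.022 dist 0.56
scene wheel top 0.031 1105 mec 0.475 -0.067 0.046 dist 0.48
scene sander z [0.05542568 0.05829966 0.06163326 0.12442362] xy [[0.497, 0.127], [0.764, 0.341]]
 spindle pts 237 [0.61569203 0.2338891  0.09735625] [0.61281837 0.23394981 0.11012132]
scene bowl top 0.052 708 mec 0.801 -0.13 0.065 dist 0.811
side drum top 0.055 363 mec 0.643 -0.111 0.029 dist 0.653
side teal top 0.055 326 mec 0.621 -0.041 0.061 dist 0.622
side red top 0.055 297 mec 0.73 -0.009 0.031 dist 0.73
side slim top 0.08 410 mec 0.476 -0.292 0.022 dist 0.558
side wheel top 0.029 1153 mec 0.474 -0.069 0.047 dist 0.479
side purp top 0.055 426 mec 0.674 -0.208 0.029 dist 0.705
side sander z [0.04913424 0.05562884 0.07972599 0.12058575] xy [[0.489, 0.117], [0.754, 0.329]]
 spindle pts 185 [0.60847519 0.22816919 0.08995593] [0.60891347 0.22879839 0.10856563]
```

```bash
cat >> h.py <<'E'
def ortho(im,K,E,x,y,z,half,n=400):
    # output: right = +x world, up = +y world
    g=np.linspace(-half,half,n); X,Y=np.meshgrid(x+g,y-g)
    P=np.stack([X,Y,np.full_like(X,z)],-1)
    c=(P-E[:3,3])@E[:3,:3]
    u=(K[0,0]*c[...,0]/c[...,2]+K[0,2]).astype(np.float32);v=(K[1,1]*c[...,1]/c[...,2]+K[1,2]).astype(np.float32)
    return cv2.remap(im,u,v,cv2.INTER_CUBIC)
E
python3 - <<'E'
from h import *
rows=[]
for c,dz in (('scene',.003),('side',0)):
    z=np.load(f'pics/{c}0.npz')
    a=ortho(z['im'],z['K'],z['E'],.643,-.11,.055+dz,.04,300)
    b=ortho(z['im'],z['K'],z['E'],.612,.231,.097+dz,.05,300)
    rows.append(np.hstack([a,b]))
cv2.imwrite('pics/orth0.png',np.vstack(rows)[:,:,::-1])
E
```

```text
(no output)
```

View pics/orth0.png

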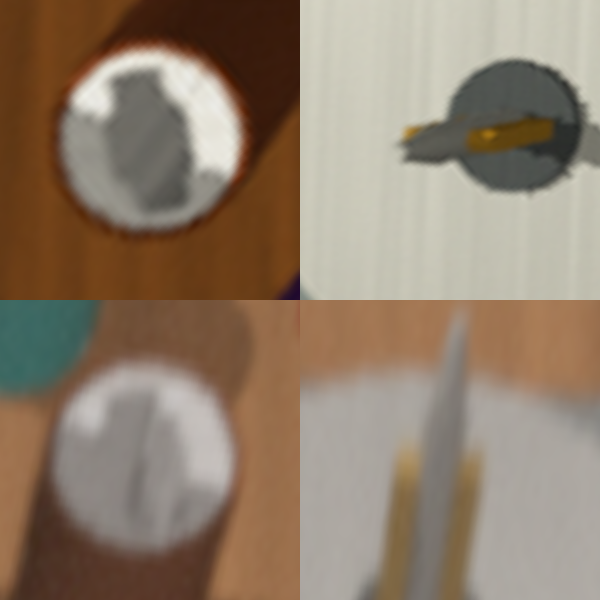

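```bash
cat >> h.py <<'E'
from scipy.spatial.transform import Rotation as Ro
def st():
    s=ctrl.read_state();R=Ro.from_rotvec(s['orientation']).as_matrix()
    print('t',s['time_s'],'p',s['eef_pos'].round(4),'x',R[:,0].round(3),'y',R[:,1].round(3),'ang_y',np.degrees(np.arctan2(R[1,1],R[0,1])).round(2),'j',s['joint_pos'].round(3),'F',s['force'].round(2),'open',round(s['opening'],4))
    return s,R
E
python3 - <<'E'
from h import *
s,R=st();print(R.round(3))
t=np.array([.643,-.11,.2]);print((R.T@(t-s['eef_pos'])).round(4))
E
```

```text
t 0.75 p [ 0.2228 -0.4476  0.2563] x [ 0. -0. -1.] y [ 0.446 -0.895  0.   ] ang_y -63.54 j [-1.109  0.241  0.005  1.335 -0.     1.571] F [ 0.12 -0.2   0.31] open 0.0856
[[ 0.     0.446 -0.895]
 [-0.    -0.895 -0.446]
 [-1.     0.     0.   ]]
[ 0.0563 -0.115  -0.5266]
```

Request:
step_arm(series=[{"dp":[0.05,-0.115,-0.527],"yaw":-1.37,"jaw":-1},{"dp":[0.05,-0.115,-0.527],"yaw":-1.37,"jaw":-1},{"dp":[0.05,-0.115,-0.527],"yaw":-1.37,"jaw":-1},{"dp":[0.05,-0.115,-0.527],"yaw":-1.37,"jaw":-1},{"dp":[0.05,-0.115,-0.527],"yaw":-1.37,"jaw":-1}])

```text
time_s: 1.25
eef_pos: [0.4182, -0.2904, 0.2333]
orientation: [1.464, 1.02, -1.464]
force: [0.8, -0.6, -0.1]
opening: 0.0855
```

```bash
cat >> h.py <<'E'
def to(s,R,t,ang):
    c=np.degrees(np.arctan2(R[1,1],R[0,1]))
    print('dp',(R.T@(np.array(t)-s['eef_pos'])).round(4),'yaw',round(-np.radians((ang-c+180)%360-180),4))
E
python3 - <<'E'
from h import *
s,R=st();to(s,R,[.643,-.11,.2],15)
E
```

```text
t 1.25 p [ 0.4182 -0.2904  0.2333] x [ 0.001 -0.    -1.   ] y [ 0.938 -0.346  0.001] ang_y -20.24 j [-0.607  0.269 -0.018  1.283 -0.     1.317] F [ 0.76 -0.56 -0.15] open 0.0855
dp [ 0.0333  0.1485 -0.2471] yaw -0.615
```

Request:
step_arm(series=[{"dp":[0.033,0.148,-0.247],"yaw":-0.615,"jaw":-1},{"dp":[0.033,0.148,-0.247],"yaw":-0.615,"jaw":-1},{"dp":[0.033,0.148,-0.247],"yaw":-0.615,"jaw":-1},{"dp":[0.033,0.148,-0.247],"yaw":-0.615,"jaw":-1},{"dp":[0.033,0.148,-0.247],"yaw":-0.615,"jaw":-1}])

```text
time_s: 1.75
eef_pos: [0.6127, -0.1356, 0.2046]
orientation: [1.016, 1.32, -1.016]
force: [0.7, -0.4, -0.4]
opening: 0.0851
```

Request:
step_arm(series=[{"dp":[0,0.015,-0.015],"yaw":0,"jaw":-1},{"dp":[0,0.015,-0.015],"yaw":0,"jaw":-1}])

```text
time_s: 1.95
eef_pos: [0.6236, -0.1155, 0.2035]
orientation: [1.015, 1.323, -1.015]
force: [-0.5, -0.7, -0.1]
opening: 0.0856
```

Run:
```python
from h import *
s,R=st();to(s,R,[.643,-.11,.2],15)
im,d,K,E=snap('wrist','w1')
f=finder.search_frame('wrist','drum');print([(round(x['conf'],2),np.round(x['rect'])) for x in f])
a=ortho(im,K,E,.643,-.11,.055,.04,400);cv2.imwrite('pics/w1o.png',np.hstack([cv2.resize(im,(400,300)),a[:300]] if 0 else [a])[:,:,::-1])
w=cloud(d,K,E).reshape(-1,3);w=w[np.isfinite(w).all(1)]
t=w[(np.abs(w[:,2]-.055)<.006)&(np.hypot(w[:,0]-.643,w[:,1]+.11)<.045)]
print(len(t),np.median(t[:,2]),cv2.minEnclosingCircle(t[:,:2].astype(np.float32)))
```

```text
t 1.95 p [ 0.6236 -0.1155  0.2035] x [-0.001  0.001 -1.   ] y [ 0.966  0.258 -0.001] ang_y 14.95 j [-1.840e-01  5.350e-01  3.050e-01  1.341e+00  1.000e-03  1.126e+00] F [-0.49 -0.66 -0.12] open 0.0856
dp [ 0.0035  0.0202 -0.0003] yaw -0.0008
[(0.97, array([313., 293., 386., 389.])), (0.89, array([302., 175., 383., 262.])), (0.79, array([304.,  10., 395., 105.])), (0.71, array([454.,  61., 566., 157.]))]
3405 0.05555699334386793 ((0.642742931842804, -0.11151199787855148), 0.02717389166355133)
```

View pics/w1.png

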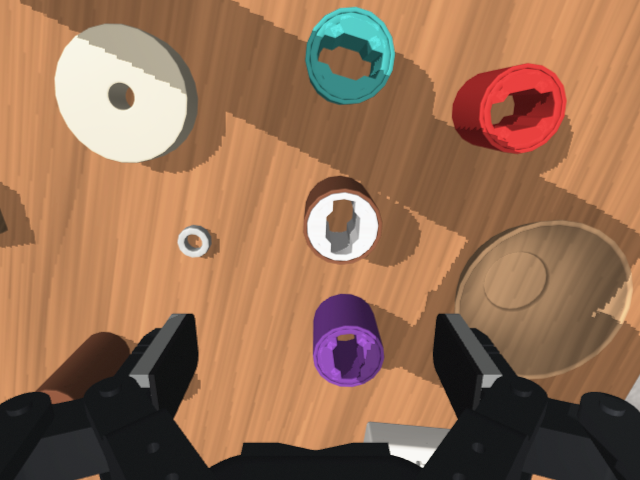

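View pics/w1o.png

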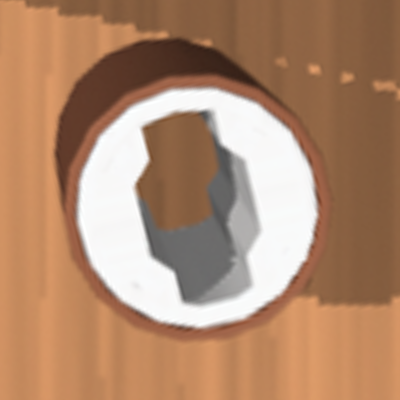

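The pictured drum, brown with a white core at (343,225) in the wrist view, is at (0.643, -0.1115). Its top is at 55 mm and its radius is 27 mm, both as specified. The slot points at about 102°.

Request:
step_arm(series=[{"dp":[0.05,0.02,0.001],"yaw":0,"jaw":-1},{"dp":[0.085,0.02,0.001],"yaw":0,"jaw":-1},{"dp":[0.085,0.02,0.001],"yaw":0,"jaw":-1}])

```text
time_s: 2.35
eef_pos: [0.6366, -0.1153, 0.1136]
orientation: [1.017, 1.33, -1.027]
force: [-2.0, 0.4, -1.0]
opening: 0.0852
```

Run:
```python
from h import *
s,R=st();to(s,R,[.643,-.1115,.038],15)
```

```text
t 2.35 p [ 0.6366 -0.1153  0.1136] x [-0.013  0.002 -1.   ] y [ 0.968  0.251 -0.012] ang_y 14.56 j [-0.179  0.626  0.22   1.178 -0.     1.138] F [-1.97  0.4  -0.97] open 0.0852
dp [ 0.0755  0.0081 -0.0017] yaw -0.0076
```

Request:
step_arm(series=[{"dp":[0.0,0.0,0.0],"yaw":0,"jaw":-1},{"dp":[0.0,0.0,0.0],"yaw":0,"jaw":-1}])

```text
time_s: 2.55
eef_pos: [0.6426, -0.1159, 0.1228]
orientation: [1.021, 1.315, -1.017]
force: [0.5, -0.1, -0.1]
opening: 0.0853
```

Run:
```python
from h import *
s,R=st();to(s,R,[.643,-.1115,.038],15)
```

```text
t 2.55 p [ 0.6426 -0.1159  0.1228] x [ 0.004 -0.001 -1.   ] y [0.968 0.252 0.004] ang_y 14.59 j [-0.178  0.618  0.232  1.18  -0.     1.138] F [ 0.51 -0.11 -0.15] open 0.0853
dp [ 0.0848  0.0012 -0.0044] yaw -0.0071
```

Settled. I descend in two stages.

Request:
step_arm(series=[{"dp":[0.02,0.001,-0.004],"yaw":-0.007,"jaw":-1},{"dp":[0.045,0.001,-0.004],"yaw":-0.007,"jaw":-1},{"dp":[0.07,0.001,-0.004],"yaw":-0.007,"jaw":-1},{"dp":[0.084,0.001,-0.004],"yaw":-0.007,"jaw":-1},{"dp":[0.084,0.001,-0.004],"yaw":-0.007,"jaw":-1}])

```text
time_s: 3.05
eef_pos: [0.6409, -0.1108, 0.0354]
orientation: [1.013, 1.323, -1.014]
force: [-0.8, 0.2, -1.0]
opening: 0.0853
```

Request:
step_arm(series=[{"dp":[0,0,0],"yaw":0,"jaw":-1}])

```text
time_s: 3.15
eef_pos: [0.6426, -0.111, 0.0375]
orientation: [1.014, 1.32, -1.012]
force: [-0.1, -0.3, 0.6]
opening: 0.0853
```

Run:
```python
from h import *
s,R=st();to(s,R,[.643,-.1115,.038],15)
snap('wrist','w2')
```

```text
t 3.15 p [ 0.6426 -0.111   0.0375] x [ 0.002 -0.    -1.   ] y [0.966 0.26  0.002] ang_y 15.06 j [-0.171  0.695  0.132  1.005 -0.     1.137] F [-0.13 -0.35  0.59] open 0.0853
dp [-0.0005  0.0003  0.0006] yaw 0.001
```

View pics/w2.png

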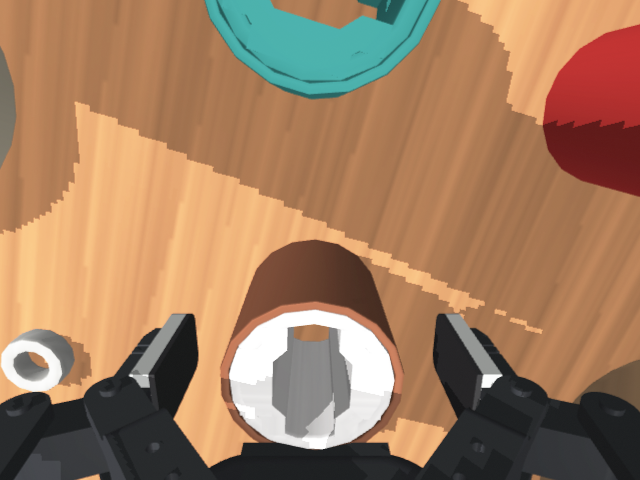

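The jaws straddle the drum, centred on (312,375). I close them.

Request:
step_arm(series=[{"dp":[0,0,0],"yaw":0,"jaw":1},{"dp":[0,0,0],"yaw":0,"jaw":1},{"dp":[0,0,0],"yaw":0,"jaw":1},{"dp":[0,0,0],"yaw":0,"jaw":1},{"dp":[0,0,0],"yaw":0,"jaw":1}])

```text
time_s: 3.7
eef_pos: [0.6425, -0.1108, 0.0375]
orientation: [1.014, 1.32, -1.012]
force: [-1.1, -0.4, 5.6]
opening: 0.0537
```

Request:
step_arm(series=[{"dp":[0,0,0],"yaw":0,"jaw":1},{"dp":[0,0,0],"yaw":0,"jaw":1},{"dp":[-0.03,0,0],"yaw":0,"jaw":1},{"dp":[-0.07,0,0],"yaw":0,"jaw":1},{"dp":[-0.11,0,0],"yaw":0,"jaw":1}])

```text
time_s: 4.2
eef_pos: [0.6404, -0.1104, 0.1456]
orientation: [1.012, 1.325, -1.015]
force: [0.4, 0.1, -2.2]
opening: 0.0535
```

Run:
```python
from h import *
s,R=st();to(s,R,[.612,.12,.215],15)
```

```text
t 4.2 p [ 0.6404 -0.1104  0.1456] x [-0.003  0.001 -1.   ] y [ 0.966  0.26  -0.003] ang_y 15.07 j [-0.171  0.601  0.264  1.237  0.     1.137] F [ 0.45  0.07 -2.18] open 0.0535
dp [-0.0692  0.0323 -0.2299] yaw 0.0013
```

Request:
step_arm(series=[{"dp":[-0.05,0,0],"yaw":0,"jaw":1},{"dp":[-0.068,0.01,-0.04],"yaw":0,"jaw":1},{"dp":[-0.068,0.02,-0.09],"yaw":0,"jaw":1},{"dp":[-0.068,0.025,-0.14],"yaw":0,"jaw":1},{"dp":[-0.068,0.03,-0.19],"yaw":0,"jaw":1}])

```text
time_s: 4.7
eef_pos: [0.6207, 0.0807, 0.2135]
orientation: [1.014, 1.322, -1.014]
force: [0.8, 0.5, -2.7]
opening: 0.0535
```

Request:
step_arm(series=[{"dp":[0,0.002,-0.04],"yaw":0,"jaw":1},{"dp":[0,0.002,-0.04],"yaw":0,"jaw":1},{"dp":[0,0.002,-0.04],"yaw":0,"jaw":1},{"dp":[0,0.002,-0.04],"yaw":0,"jaw":1}])

```text
time_s: 5.1
eef_pos: [0.6128, 0.1176, 0.2134]
orientation: [1.013, 1.322, -1.015]
force: [-1.1, -0.1, -2.0]
opening: 0.0535
```

Run:
```python
from h import *
s,R=st()
im,d,K,E=snap('wrist','w3');print(E[:3,3])
f=finder.tip_of('wrist','seat');print([(round(x['conf'],2),np.round(x['centre'])) for x in f])
w=cloud(d,K,E).reshape(-1,3);w=w[np.isfinite(w).all(1)]
near=w[np.hypot(w[:,0]-.612,w[:,1]-.231)<.05]
print('plate z',np.median(near[:,2]))
for a,b in ((.075,.09),(.09,.097),(.10,.11),(.11,.13)):
    t=near[(near[:,2]>a)&(near[:,2]<b)];print(a,len(t),t.mean(0).round(4),t.min(0).round(4),t.max(0).round(4))
o=[ortho(im,K,E,.612,.231,z,.04,390) for z in (.097,.06)]
cv2.imwrite('pics/w3o.png',np.hstack(o)[:,:,::-1])
```

```text
t 5.1 p [0.6128 0.1176 0.2134] x [-0.001 -0.001 -1.   ] y [ 0.966  0.259 -0.001] ang_y 15.03 j [ 0.19   0.51   0.289  1.35  -0.     1.498] F [-1.11 -0.07 -2.05] open 0.0535
[0.59374997 0.19153361 0.33161086]
[(0.93, array([360.,  48.]))]
plate z 0.057156162573139435
0.075 222 [0.61   0.2272 0.0827] [0.5955 0.2245 0.075 ] [0.6256 0.2288 0.09  ]
0.09 383 [0.61   0.2301 0.0951] [0.5956 0.2246 0.09  ] [0.6256 0.2357 0.097 ]
0.1 259 [0.6094 0.2285 0.1058] [0.6038 0.2245 0.1   ] [0.6184 0.2382 0.11  ]
0.11 409 [0.61   0.2302 0.1175] [0.6053 0.2258 0.11  ] [0.6158 0.2362 0.1245]
```

View pics/w3.png

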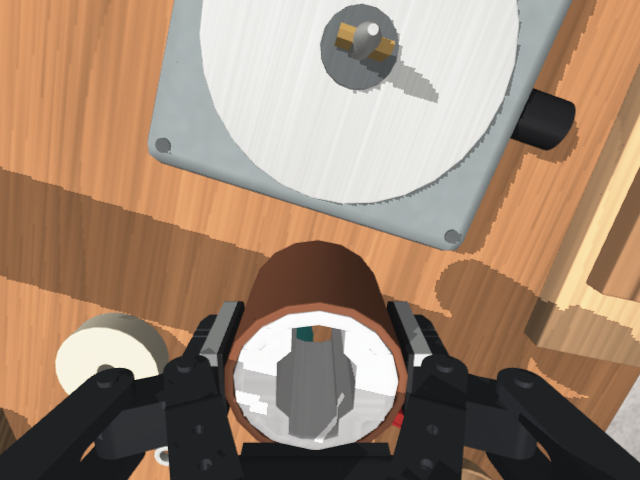

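View pics/w3o.png

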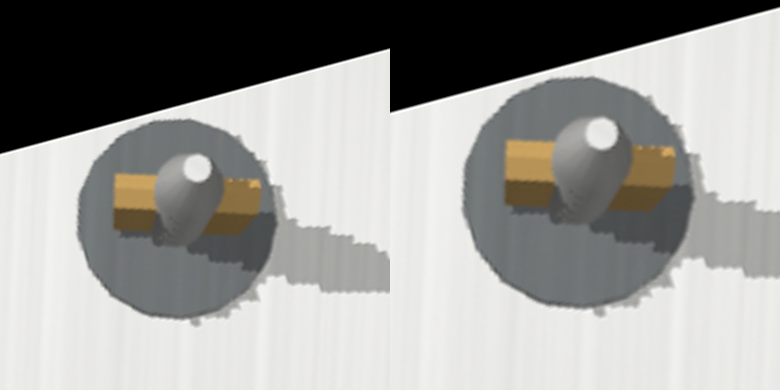

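Run:
```python
from h import *
s,R=st();to(s,R,[.6105,.232,.2134],91)
```

```text
t 5.2 p [0.6131 0.1169 0.2135] x [-0. -0. -1.] y [ 0.966  0.258 -0.   ] ang_y 14.95 j [ 0.189  0.51   0.289  1.35  -0.     1.498] F [ 0.7   0.13 -1.83] open 0.0534
dp [ 1.000e-04  2.720e-02 -1.119e-01] yaw -1.3273
```

Request:
step_arm(series=[{"dp":[0,0.005,-0.02],"yaw":-0.14,"jaw":1},{"dp":[0,0.01,-0.04],"yaw":-0.28,"jaw":1},{"dp":[0,0.015,-0.06],"yaw":-0.42,"jaw":1},{"dp":[0,0.02,-0.085],"yaw":-0.56,"jaw":1},{"dp":[0,0.027,-0.112],"yaw":-0.7,"jaw":1}])

```text
time_s: 5.7
eef_pos: [0.6104, 0.2323, 0.2137]
orientation: [0.474, 1.518, -0.474]
force: [0.6, -0.0, -3.1]
opening: 0.0536
```

Request:
step_arm(series=[{"dp":[0,0,0],"yaw":-0.14,"jaw":1},{"dp":[0,0,0],"yaw":-0.28,"jaw":1},{"dp":[0,0,0],"yaw":-0.42,"jaw":1},{"dp":[0,0,0],"yaw":-0.56,"jaw":1},{"dp":[0,0,0],"yaw":-0.627,"jaw":1}])

```text
time_s: 6.2
eef_pos: [0.6104, 0.2319, 0.2136]
orientation: [-0.016, 1.571, 0.016]
force: [-0.4, 0.3, -3.1]
opening: 0.0537
```

Request:
step_arm(series=[{"dp":[0,0,0],"yaw":0,"jaw":1}])

```text
time_s: 6.3
eef_pos: [0.6104, 0.232, 0.2136]
orientation: [-0.013, 1.571, 0.013]
force: [-0.0, 0.1, -2.0]
opening: 0.0532
```

Run:
```python
from h import *
s,R=st();to(s,R,[.6105,.232,.2134],91)
im,d,K,E=snap('wrist','w4')
snap('scene','s4');snap('side','d4')
cv2.imwrite('pics/w4c.png',cv2.resize(im[220:480,160:480],(740,600))[:,:,::-1])
a=cv2.imread('pics/scene0.png');b=cv2.imread('pics/s4.png')[180:400,340:540];c=cv2.imread('pics/d4.png')[80:260,220:400]
cv2.imwrite('pics/v4.png',np.hstack([cv2.resize(b,(400,440)),cv2.resize(c,(400,440))]))
```

```text
t 6.3 p [0.6104 0.232  0.2136] x [-0. -0. -1.] y [-0.017  1.    -0.   ] ang_y 90.96 j [ 0.363  0.571  0.391  1.391 -0.     0.347] F [-0.02  0.13 -1.98] open 0.0532
dp [ 0.0002 -0.      0.0001] yaw -0.0008
```

View pics/w4c.png

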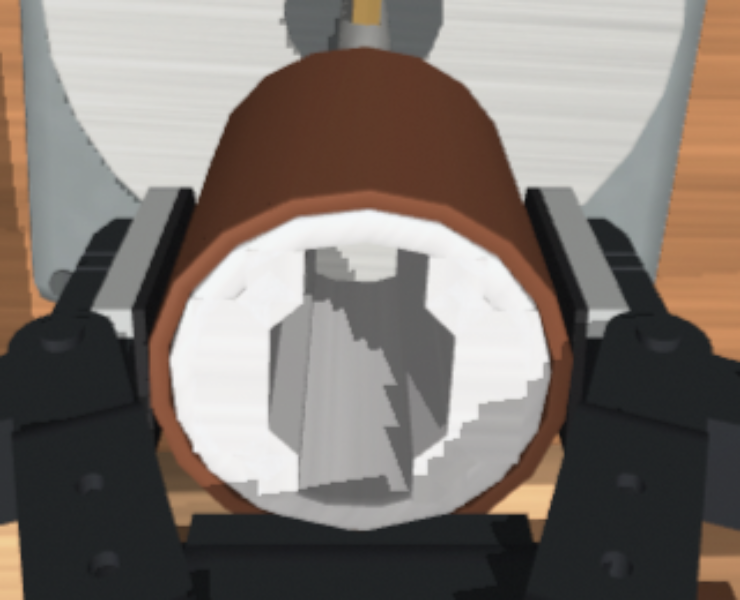

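View pics/v4.png

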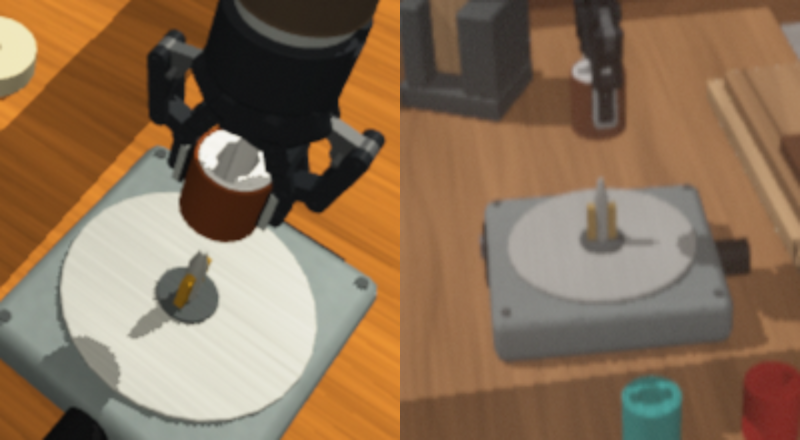

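Run:
```python
from h import *
o=[]
for n in ('w4','s4','d4'):
    z=np.load(f'pics/{n}.npz');K,E=z['K'],z['E']
    w=cloud(z['d'],K,E).reshape(-1,3);col=z['im'].reshape(-1,3)
    m=np.isfinite(w).all(1)&(np.hypot(w[:,0]-.6105,w[:,1]-.232)<.04)
    top=m&(np.abs(w[:,2]-.231)<.006)&(col.max(1)>60)
    t=w[top];print(n,len(t),'top',np.median(t[:,2]),cv2.minEnclosingCircle(t[:,:2].astype(np.float32)))
    t=w[m&(w[:,2]>.10)&(w[:,2]<.13)];print('  spindle',len(t),t.mean(0).round(4) if len(t) else '')
    if n!='d4':o.append(ortho(z['im'],K,E,.6105,.232,.231,.04,390))
cv2.imwrite('pics/w4o.png',np.hstack(o)[:,:,::-1])
```

```text
w4 17852 top 0.23156207275981713 ((0.60300612449646, 0.23349839448928833), 0.037029024213552475)
  spindle 156 [0.6054 0.2319 0.1053]
s4 751 top 0.2317073238996325 ((0.6199535727500916, 0.22928199172019958), 0.03642773628234863)
  spindle 103 [0.6126 0.2337 0.1114]
d4 103 top 0.22856765718043326 ((0.6036317348480225, 0.23119311034679413), 0.038879457861185074)
  spindle 43 [0.6089 0.2287 0.109 ]
```

View pics/w4o.png

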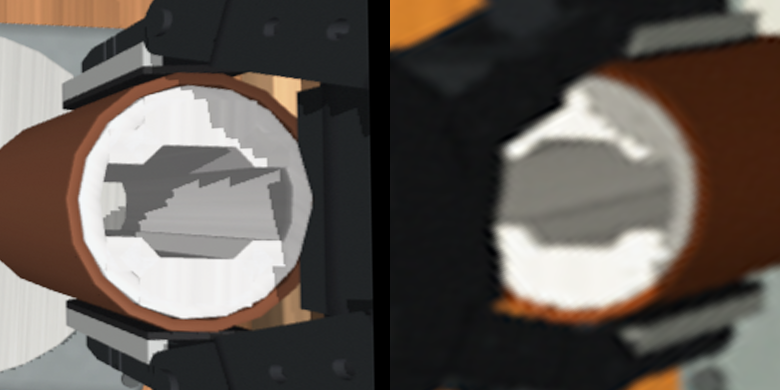

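Run:
```python
from h import *
o=[]
def ov(n,z0,cx,cy,r):
    z=np.load(f'pics/{n}.npz')
    a=ortho(z['im'],z['K'],z['E'],.6105,.232,z0,.04,390).copy()
    s=389/.08
    cv2.circle(a,(round(194.5+(cx-.6105)*s),round(194.5-(cy-.232)*s)),round(r*s),(0,255,0),1)
    cv2.drawMarker(a,(194,194),(255,0,255),0,8)
    return a
# scene surfaces read ~3mm high in scene depth
r1=[ov('s4',.233,.6095,.2315,.027),ov('s4',.062,.6105,.2315,.0236)]
r2=[ov('d4',.231,.6095,.2305,.027),ov('d4',.06,.6105,.2315,.0236)]
cv2.imwrite('pics/ov4.png',cv2.resize(np.vstack([np.hstack(r1),np.hstack(r2)])[:,:,::-1],(600,600)))
```

```text
(no output)
```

View pics/ov4.png

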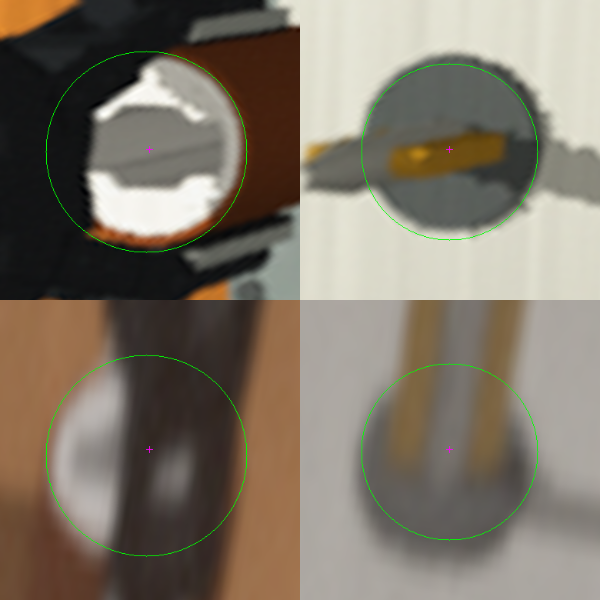

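The keyway is at about -1.5° and the keys at about -2°. The centres agree to 1–2 mm in the wrist and scene views. The blurry side view disagrees by up to 4 mm in y. I'll descend in stages and watch the force.

Request:
step_arm(series=[{"dp":[0.02,0,0],"yaw":0,"jaw":1},{"dp":[0.035,0,0],"yaw":0,"jaw":1},{"dp":[0.05,0,0],"yaw":0,"jaw":1},{"dp":[0.058,0,0],"yaw":0,"jaw":1},{"dp":[0.063,0,0],"yaw":0,"jaw":1}])

```text
time_s: 6.95
eef_pos: [0.6096, 0.2332, 0.1499]
orientation: [-0.015, 1.572, 0.014]
force: [0.4, -0.7, -3.2]
opening: 0.0535
```

Request:
step_arm(series=[{"dp":[0,0,0],"yaw":0,"jaw":1},{"dp":[0.004,0,0],"yaw":0,"jaw":1},{"dp":[0.008,0,0],"yaw":0,"jaw":1},{"dp":[0.008,0,0],"yaw":0,"jaw":1}])

```text
time_s: 7.35
eef_pos: [0.6096, 0.2335, 0.1425]
orientation: [-0.015, 1.571, 0.015]
force: [0.1, 0.3, -2.8]
opening: 0.0537
```

Run:
```python
from h import *
s,R=st();to(s,R,[.6105,.232,.0975],91);print(s['wrist_torque'].round(2))
im,d,K,E=snap('wrist','w5')
im2,*_=snap('scene','s5')
cv2.imwrite('pics/w5c.png',np.hstack([cv2.resize(im[220:480,160:480],(440,358)),cv2.resize(im2[230:380,360:510],(358,358))])[:,:,::-1])
```

```text
t 7.35 p [0.6096 0.2335 0.1425] x [-0. -0. -1.] y [-0.019  1.    -0.   ] ang_y 91.1 j [ 0.366  0.607  0.266  1.23  -0.     0.347] F [ 0.06  0.26 -2.77] open 0.0537
dp [ 0.045  -0.0015  0.0009] yaw 0.0017
[ 0.03 -0.01  0.03]
```

View pics/w5c.png

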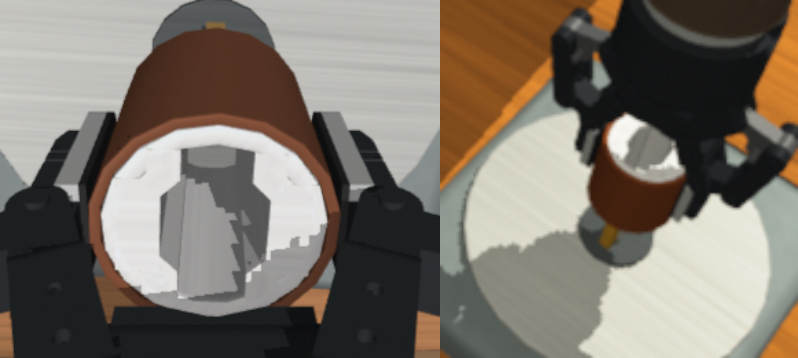

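No contact force, and the tip is in the bore. I continue past the key tops with a 1 mm correction.

Request:
step_arm(series=[{"dp":[0,-0.001,0.001],"yaw":0,"jaw":1},{"dp":[0.005,-0.001,0.001],"yaw":0,"jaw":1},{"dp":[0.01,-0.001,0.001],"yaw":0,"jaw":1},{"dp":[0.015,-0.001,0.001],"yaw":0,"jaw":1},{"dp":[0.015,-0.001,0.001],"yaw":0,"jaw":1}])

```text
time_s: 7.95
eef_pos: [0.61, 0.2322, 0.1263]
orientation: [-0.016, 1.573, 0.014]
force: [-0.0, 0.5, -3.8]
opening: 0.0534
```

Request:
step_arm(series=[{"dp":[0.006,0,0],"yaw":0,"jaw":1},{"dp":[0.012,0,0],"yaw":0,"jaw":1},{"dp":[0.018,0,0],"yaw":0,"jaw":1},{"dp":[0.023,0,0],"yaw":0,"jaw":1},{"dp":[0.024,0,0],"yaw":0,"jaw":1}])

```text
time_s: 8.45
eef_pos: [0.6102, 0.2323, 0.1026]
orientation: [-0.016, 1.572, 0.015]
force: [-1.0, -0.6, -2.6]
opening: 0.0534
```

Request:
step_arm(series=[{"dp":[0.001,0,0],"yaw":0,"jaw":1},{"dp":[0.002,0,0],"yaw":0,"jaw":1},{"dp":[0.003,0,0],"yaw":0,"jaw":1},{"dp":[0.003,0,0],"yaw":0,"jaw":1}])

```text
time_s: 8.85
eef_pos: [0.6109, 0.2326, 0.1009]
orientation: [-0.015, 1.571, 0.015]
force: [0.2, 0.0, -1.3]
opening: 0.0539
```

Run:
```python
from h import *
s,R=st();to(s,R,[.6105,.232,.0975],91)
```

```text
t 8.85 p [0.6109 0.2326 0.1009] x [ 0.  0. -1.] y [-0.019  1.     0.   ] ang_y 91.1 j [0.364 0.64  0.21  1.141 0.    0.345] F [ 0.2   0.05 -1.33] open 0.0539
dp [ 0.0034 -0.0006 -0.0004] yaw 0.0018
```

Request:
step_arm(series=[{"dp":[0.001,0,0],"yaw":0,"jaw":1},{"dp":[0.002,0,0],"yaw":0,"jaw":1},{"dp":[0.002,0,0],"yaw":0,"jaw":1}])

```text
time_s: 9.15
eef_pos: [0.6107, 0.2325, 0.0986]
orientation: [-0.015, 1.571, 0.015]
force: [-0.5, -0.7, -2.9]
opening: 0.0534
```

Request:
step_arm(series=[{"dp":[0.001,0,0],"yaw":0,"jaw":1},{"dp":[0.001,0,0],"yaw":0,"jaw":1}])

```text
time_s: 9.35
eef_pos: [0.6107, 0.2325, 0.0976]
orientation: [-0.015, 1.571, 0.015]
force: [0.5, -0.0, -3.1]
opening: 0.0534
```

Request:
step_arm(series=[{"dp":[0.001,0,0],"yaw":0,"jaw":1},{"dp":[0.001,0,0],"yaw":0,"jaw":1}])

```text
time_s: 9.55
eef_pos: [0.6108, 0.2325, 0.0975]
orientation: [-0.015, 1.57, 0.015]
force: [-2.3, -2.5, 3.3]
opening: 0.0533
```

Run:
```python
from h import *
s,R=st()
im2,*_=snap('scene','s6');im3,*_=snap('side','d6')
cv2.imwrite('pics/v6.png',np.hstack([cv2.resize(im2[260:380,370:490],(400,400)),cv2.resize(im3[120:220,260:360],(400,400))])[:,:,::-1])
```

```text
t 9.55 p [0.6108 0.2325 0.0975] x [ 0.  0. -1.] y [-0.019  1.     0.   ] ang_y 91.1 j [0.364 0.642 0.205 1.134 0.    0.345] F [-2.28 -2.47  3.27] open 0.0533
```

View pics/v6.png

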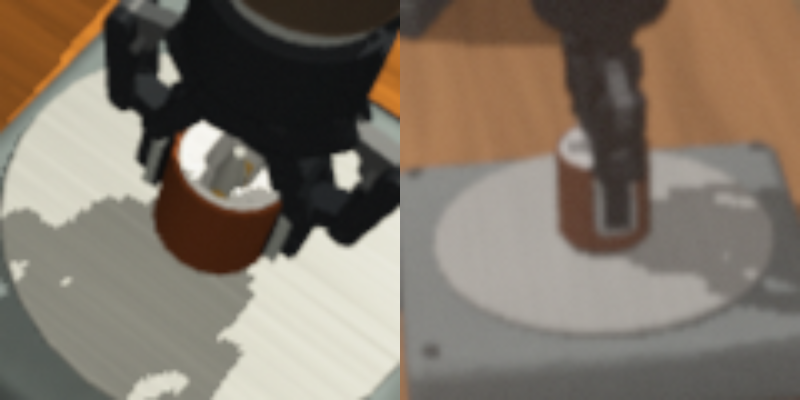

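The drum has reached the flange: the vertical force changed from -3 N to +3 N at the expected height, and the crop shows it sitting down. I release and go straight up.

Request:
step_arm(series=[{"dp":[0,0,0],"yaw":0,"jaw":-1},{"dp":[0,0,0],"yaw":0,"jaw":-1},{"dp":[0,0,0],"yaw":0,"jaw":-1},{"dp":[0,0,0],"yaw":0,"jaw":-1},{"dp":[0,0,0],"yaw":0,"jaw":-1}])

```text
time_s: 10.15
eef_pos: [0.6109, 0.2326, 0.0966]
orientation: [-0.015, 1.571, 0.015]
force: [-0.4, -0.4, 0.0]
opening: 0.0852
```

Request:
step_arm(series=[{"dp":[-0.005,0,0],"yaw":0,"jaw":-1},{"dp":[-0.02,0,0],"yaw":0,"jaw":-1},{"dp":[-0.05,0,0],"yaw":0,"jaw":-1},{"dp":[-0.09,0,0],"yaw":0,"jaw":-1},{"dp":[-0.13,0,0],"yaw":0,"jaw":-1}])

```text
time_s: 10.65
eef_pos: [0.6104, 0.2324, 0.228]
orientation: [-0.015, 1.572, 0.015]
force: [1.0, -0.5, 0.2]
opening: 0.0857
```

Request:
step_arm(series=[{"dp":[0,0,0.04],"yaw":0,"jaw":-1},{"dp":[0,0,0.08],"yaw":0,"jaw":-1},{"dp":[0,0,0.12],"yaw":0,"jaw":-1},{"dp":[0,0,0.12],"yaw":0,"jaw":-1},{"dp":[0,0,0.12],"yaw":0,"jaw":-1}])

```text
time_s: 11.15
eef_pos: [0.7313, 0.2345, 0.2234]
orientation: [-0.015, 1.574, 0.014]
force: [-1.1, 0.1, -0.2]
opening: 0.0855
```

Run:
```python
from h import *
s,R=st()
im2,d2,K2,E2=snap('scene','s7');im3,d3,K3,E3=snap('side','d7')
cv2.imwrite('pics/v7.png',np.hstack([cv2.resize(im2[250:390,360:500],(400,400)),cv2.resize(im3[120:220,260:360],(400,400))])[:,:,::-1])
for n,d,K,E in (('scene',d2,K2,E2),('side',d3,K3,E3)):
    w=cloud(d,K,E).reshape(-1,3);w=w[np.isfinite(w).all(1)]
    t=w[(np.hypot(w[:,0]-.611,w[:,1]-.232)<.04)&(w[:,2]>.106)&(w[:,2]<.122)]
    print(n,len(t),np.median(t[:,2]),cv2.minEnclosingCircle(t[:,:2].astype(np.float32)))
    for q,b,h in (('slim',(.477,-.2915),.08),('wheel',(.4745,-.068),.028)):
        t=w[(np.hypot(w[:,0]-b[0],w[:,1]-b[1])<.07)&(abs(w[:,2]-h-.001)<.006)];print(q,cv2.minEnclosingCircle(t[:,:2].astype(np.float32)))
```

```text
t 11.15 p [0.7313 0.2345 0.2234] x [-0.004 -0.001 -1.   ] y [-0.018  1.    -0.001] ang_y 91.05 j [0.31  0.883 0.989 1.681 0.    0.292] F [-1.14  0.07 -0.22] open 0.0855
scene 5 0.11108066301209518 ((0.6349236965179443, 0.2418186217546463), 0.0013111979933455586)
slim ((0.47670769691467285, -0.2912542521953583), 0.023128176108002663)
wheel ((0.4754340648651123, -0.06744056940078735), 0.046553827822208405)
side 271 0.11223270544537589 ((0.6101579666137695, 0.22982345521450043), 0.030206521973013878)
slim ((0.47605106234550476, -0.29177775979042053), 0.022165954113006592)
wheel ((0.47406473755836487, -0.06902138888835907), 0.04722976312041283)
```

View pics/v7.png

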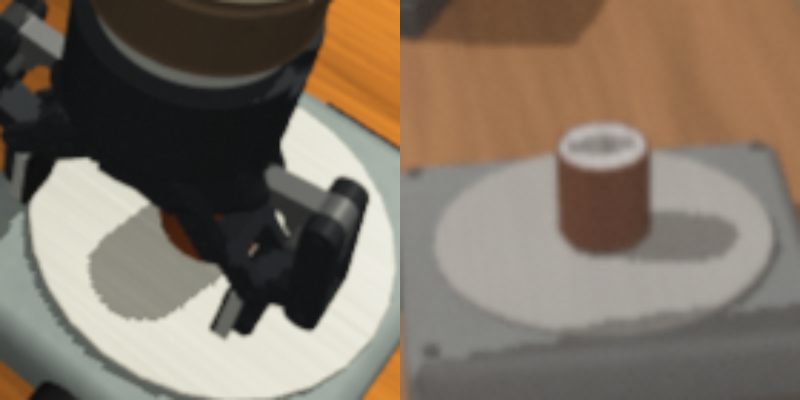

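The side view shows the drum upright on the flange with the top centre near (0.610, 0.230). The arm blocks the scene view, so I check the height and keyway with the wrist camera.

Run:
```python
from h import *
s,R=st()
im,d,K,E=snap('wrist','w8')
w=cloud(d,K,E);u=w.reshape(-1,3);u=u[np.isfinite(u).all(1)]
n=u[np.hypot(u[:,0]-.611,u[:,1]-.232)<.032]
t=n[(n[:,2]>.109)&(n[:,2]<.12)]
print('top',np.percentile(t[:,2],[10,50,90]),cv2.minEnclosingCircle(t[:,:2].astype(np.float32)))
A=np.c_[t[:,:2]-t[:,:2].mean(0),np.ones(len(t))];print('tilt',np.linalg.lstsq(A,t[:,2],rcond=None)[0])
m=u[(np.hypot(u[:,0]-.611,u[:,1]-.232)>.03)&(np.hypot(u[:,0]-.611,u[:,1]-.232)<.06)];print('plate',np.median(m[:,2]))
cv2.imwrite('pics/w8o.png',np.hstack([cv2.resize(im,(520,390)),ortho(im,K,E,.611,.232,.115,.04,280).repeat(1,0)[:390] if 0 else cv2.resize(ortho(im,K,E,.611,.232,.115,.04,390),(280,280)).copy() if 0 else ortho(im,K,E,.611,.232,.115,.04,390)[:,55:335]])[:,:,::-1])
```

```text
t 11.25 p [0.73   0.2349 0.2271] x [-0.001 -0.    -1.   ] y [-0.019  1.    -0.   ] ang_y 91.11 j [0.311 0.876 0.985 1.68  0.    0.292] F [-0.39 -0.05  0.38] open 0.0853
top [0.11436744 0.11554215 0.11652611] ((0.6114166378974915, 0.23103761672973633), 0.026941854506731033)
tilt [-0.0011563   0.00150888  0.11540282]
plate 0.0566980993380195
```

View pics/w8o.png

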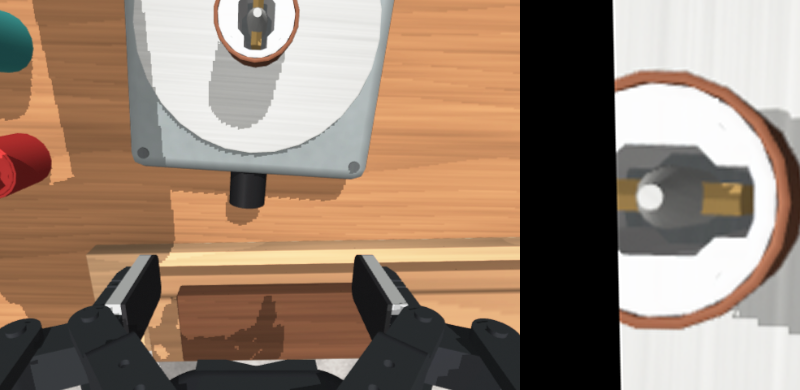

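The top is at 0.1155 m (0.115 expected), the centre is at (0.611, 0.231), tilt is about 0.002 rad, and the brass keys lie inside the keyways. I hand in.

```bash
python3 -c "
from plant import workorder;print(workorder.sign_off())"
```

```text
the job is handed in; nothing more can be done
None
```

The brown keyed drum with the aluminium core is on the bench sander's spindle, seated on the flange with its keyways over the keys. I gripped it across the outside, turned it about 76°, and lowered it until it touched. I then opened the jaws, moved about 12 cm clear and signed off at about 11.3 s.

- **Seating:** the last wrist view put the drum's top at 115.5 mm, against 115 mm when fully seated. Tilt was about 0.002 rad and the centre was within about 1 mm of the spindle axis. The brass keys were visible inside the keyways.
- **Bystanders:** the slim drum and felt wheel measured in the same places as at the start, to about 1 mm.
- **Checks that disagreed:** before lowering, the blurry side camera put the spindle up to 4 mm off from the other two cameras. The final side view read the drum's top about 3 mm low as a median that includes points inside the bore. The wrist view and the force change on contact both supported full seating.
- **Check not made:** the arm blocked the scene camera's final view of the drum, so that camera gave no confirmation.

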